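# Unlock the spring fixture and hold its slide at the set mark

## Task

Release the spring fixture for a check: draw the lock pin straight up out of its sleeve and stand it, shank down, in the steel cup. Then pull the spring-loaded carriage out by its upright grip until its pointer lines up with the rider set on the scale, and finish holding it still there, because it springs back when let go. Do not shift the rider, keep the cup standing, and leave the other things on the bench alone.

Things in the scene. Friction and masses are not known exactly. Their poses are not given: they have to be found in the camera images.
- fixture: Fixed draw fixture on an aluminium base (x -90 to 130, y -70 to 95 mm, 12 mm thick). Origin at bench height under it; z up, +x towards the grey spring housing (x 70 to 130 mm, top 56 mm above bench); the carriage is pulled along its -x. Steel lock sleeve (30 x 30 mm, top 86 mm above bench, vertical 12 mm bore) at x 45, y 70 mm; white scale strip at y -52 mm
- carriage: Sliding carriage, aluminium block 40 x 46 mm with a black upright grip. Origin at bench height under its centre (at rest fixture x 45, y 0 mm); axes as the fixture's. Slides along -x up to 100 mm against a spring: about 5.5 N at rest plus 110 N/m of travel (14 N at 80 mm); springs back if let go. While the pin is in, its lug at y 70 mm is locked with about 2 mm of play
- grip_point (a point): Point in the middle of the carriage's upright grip, 90 mm above the bench. The grip is a plain black block 18 mm along the fixture's x, 36 mm along y, from 44 to 110 mm above the bench, with nothing taller than 86 mm near it once the pin is out
- pointer (a point): Tip of the thin dark pointer (2 mm wide) that sticks out of the carriage's -y side, 38 mm above the bench; it moves with the carriage, 41.5 mm to the -y side of the grip's centre and level with it along x
- rider: Small dark steel rider, 16 mm long, that sits on the scale strip; a colleague has set it at the wanted draw. Origin at bench height; axes as the fixture's. It stays by friction (about 6 N) and must not be shifted
- mark (a point): Tip of the rider's thin index (2 mm wide), 38 mm above the bench, facing the pointer's path. It lies 35 to 80 mm from the pointer's rest place along the fixture's -x; the carriage is right when pointer and mark are level along the fixture's x axis
- lock_pin: Loose lock pin, 113 mm long, 60 to 100 g: steel shank 10 mm in diameter, 70 mm long; collar 24 mm wide, 5 mm thick; black round knob 22 mm in diameter, 38 mm high, on top. Origin at the foot of the shank, z towards the knob. Starts upright in the sleeve, collar on the sleeve's top (foot 16 mm, knob top 129 mm above bench); must rise 70 mm to come clear
- pin_foot (a point): Centre of the foot of the lock pin's shank
- pin_knob (a point): Centre of the lock pin's knob, 94 mm above the foot
- cup: Plain round open steel cup, loose, 400 g, 68 mm across the rim, 75 mm high, wall 3 mm, floor about 5 mm thick. Origin under the centre of its base, z up. The pin stands or leans in it with its knob above the rim
- jar: Bystander: white screw-cap jar, 52 mm in diameter, 76 mm high; origin under its base
- tin: Bystander: flat gold tin, 64 x 110 x 24 mm; origin under its base
- allen_key: Bystander: grey hex key, 39 x 104 x 7 mm; origin under its middle
- bolt: Bystander: lying hex bolt, 58 mm long; origin under its middle
- nut: Bystander: white ribbed nut, 24 mm wide, 12 mm high; origin under its middle

How it is judged (in metres and radians):
On the way, in this order (a step that is already met when the one before it is completed fails the run):
1. the lock pin is drawn clear of the sleeve (height (world z) of pin_foot above 0.088 m), for 0.1 s.
2. the lock pin stands in the cup, shank down, let go (horizontal distance between pin_foot and cup below 0.032 m and height (world z) of pin_foot below 0.03 m and angle between lock_pin's own z axis and vertical below 0.9 rad and contact force between the fingers and lock_pin below 0.1 N), for 0.2 s.
At the end, for the whole second after the job is handed in: The program ends with the fingers holding the carriage's grip (contact over 2 N), pointer and mark level within 4 mm along the fixture's x axis and the carriage at rest; the pin stands or leans in the upright cup, shank down, touching nothing of the carriage (x of pointer in the frame of mark between -0.004 and 0.004 m and linear speed of carriage below 0.01 m/s and contact force between the fingers and carriage above 2 N and contact force between lock_pin and carriage below 0.1 N and horizontal distance between pin_foot and cup below 0.032 m and height (world z) of pin_foot below 0.03 m and angle between lock_pin's own z axis and vertical below 0.9 rad and angle between cup's own z axis and vertical below 0.1 rad and height (world z) of cup below 0.01 m); the arm keeps its last pose, push and grip.
It fails at once if the rider is shifted (more than 3 mm) (distance of mark from where it was at the start of the episode above 0.003 m).
It fails at once if the cup is tipped over (angle between cup's own z axis and vertical above 0.6 rad).
It fails at once if another thing on the bench is shifted (more than 25 mm) (distance of any of jar, tin, allen_key, bolt, nut from where it was at the start of the episode above 0.025 m).
It also fails if it takes over 51 s, if anything falls off the work surface, if the arm or the gripper's body presses on something with over 40 N, if the wrist force passes 120 N, or if a joint passes its speed limit or range.

## Robot

A 6-joint arm with a two-finger parallel gripper is mounted at the origin on a cart in front of the work surface, level with it; the furniture and walls round the work are solid. World frame = base frame: x ahead of the robot, y to its left, z up, the work surface at z = 0. Lengths are in m, angles in degrees, forces in N, time in s.
With the tool pointing down it reaches from about 0.3 to 0.75 m from the base axis. Payload 8.5 kg.
Tool frame: the origin (TCP) lies at the very end of the fingers, on their centre line; the grasp point (between the pads) lies 19 mm behind it; z points along the fingers, y is the line along which they close (so a half turn about z gives the same grasp; the last joint's range is limited). The gripper opens to 85 mm and grips with 20 to 120 N. Pads are 22 mm wide; open, the fingers measure 114 mm over their backs; the gripper's body (76 mm by 85 mm) begins 54 mm behind the grasp point. The pads swing forward as they close: fully open they stand 13 mm farther back than shut.
Start: joints at [59.685, 21.807, 74.336, -0, 83.858, -12.336], TCP at [0.17, 0.523, 0.231] pointing down, gripper open.
Joint ranges: [-178.18, 178.18], [-50.72, 133.34], [12.68, 142.11], [-81.47, 261.47], [9.98, 163.14], [-165.26, 165.26]. Speed limits (degrees/s): [136.94, 136.94, 180, 180, 180, 180].

## Interface

Orientations are given as a 3x3 rotation matrix whose columns are the frame's x, y, z axes.
In Python, from rig import env, optics, spotter gives the robot as it stands.
- The arm moves only by the shell command python3 -m crank 'ROWS' [FORCE]. ROWS is JSON, one flat list of numbers, 5 for each row, row after row: the finger opening in cm, from 0 to 8.54, then the shift along the tool's x, y, z in cm, then the turn about the tool's z in rad. A call has exactly 8 rows; each row shifts and turns the commanded pose from where the row before left it, along the tool's axes as they then stand; what a row does not reach is not made up. A row lasts 1/12 s, in which the tool goes at most 41.7 mm and 7.16 degrees, less where a joint would pass 70% of its speed; a pose out of reach is approached as far as the arm can. A call is refused whole if a number of a shift passes 4.17 or a number of a turn 0.125, either way. A call with a gripper value outside its range is refused whole. The fingers move at their own pace and stop on an object; FORCE is the grip in N (left out, the last holds). Time passes only in rows, so rows that do not move let the fingers close, or fill a call up. It gives the time, the measured TCP pose, the force, the opening and the grip force at its end, in the units of the state.
- env.observe(): the state, without advancing time (a new reading comes with each control period).
- optics.get_image(name): name is "scene" or "top"; returns a dict with "color" (400x640x3 uint8, red, green, blue), "intrinsics" (3x3 intrinsics, pixels), "distortion" ([k1, k2, p1, p2, k3] as OpenCV has them; the pictures are not rectified), "pose" (4x4, takes a point from camera to world coordinates). Camera axes: x right, y up, looking along -z (the intrinsics and any distortion apply to the point x, -y, -z); pixel columns grow to the right and rows downward; lengths in m; the calibration is good to about 2 mm. A picture is of the moment at which its call begins. There is no depth.
- env.close_job(): hands the job in; it is judged then, once.
Trained networks look in a picture, given as the dict that the camera call returned (one of the last four; its "shot" number tells which), for a name from the list of things; names that differ only in an ending like _2 or _b are one class to them, and where a whole thing is asked for, a point or a joint stands for the part that bears it (a point fixed in the world has none). Each returns a list of dicts, best first, with "score" (0 to 1); they miss things now and then, are a little off and sometimes report something else, mostly with a low value. They report only what shows in the picture. A call takes as long as a camera call.
- spotter.look_for(picture, query): "at" ([column, row] as shares, 0 to 1, of the picture: columns of its width, rows of its height, amid what is visible of it).
The state is a dict: "time_s": time; "q": joint angles; "qvel": joint speeds; "joint_efforts": joint torques, N m; "position": TCP position; "tool_rot": TCP orientation; "ft_force": force on the tool from outside, world axes, zero at the start; "wrist_torque": the same for the moment, N m; "grip_width": finger opening in m; "gripper_force": force on a finger pad.
Only numpy, scipy, OpenCV 4.12 (cv2) and the standard library are available. Lean on these libraries where they do the work, as an engineer would, in place of code of your own. Each camera call takes 0.05 s, during which the arm holds its last target. There are 200 camera calls.

## Working session

There is one attempt and no reset: what is moved stays moved. The work goes in short steps, Python scripts to look and compute and a shell command to move; the robot and the scene stay as the last step left them, time stands still between calls to the robot, and variables do not carry over. Pictures are saved under pics/ and viewed, at most 10 in all, crops included, and the job is handed in when it is done.

```bash
mkdir -p pics; cat > h.py <<'E'
from rig import env, optics, spotter
import numpy as np, cv2
def ray(p,uv):
    d=cv2.undistortPoints(np.array([[uv]],float),np.array(p["intrinsics"],float),np.array(p["distortion"],float))[0,0]
    T=np.array(p["pose"]); return T[:3,3],T[:3,:3]@np.array([d[0],-d[1],-1.])
def at_z(p,uv,z):
    o,d=ray(p,uv); return o+d*(z-o[2])/d[2]
def px(p,X):
    T=np.array(p["pose"]); c=T[:3,:3].T@(np.array(X)-T[:3,3])
    return cv2.projectPoints(np.array([[c[0],-c[1],-c[2]]]),np.zeros(3),np.zeros(3),np.array(p["intrinsics"],float),np.array(p["distortion"],float))[0][0,0]
def tri(a,ua,b,ub):
    o1,d1=ray(a,ua);o2,d2=ray(b,ub)
    s=np.linalg.lstsq(np.c_[d1,-d2],o2-o1,rcond=None)[0]
    return (o1+d1*s[0]+o2+d2*s[1])/2, np.linalg.norm(o1+d1*s[0]-o2-d2*s[1])
E
python3 - <<'E'
from h import *
P={n:optics.get_image(n) for n in("top","scene")}
for n,p in P.items():
    cv2.imwrite(f"pics/{n}0.png",p["color"][:,:,::-1]); print(n,np.array(p["pose"])[:3,3].round(3))
Z=dict(fixture=.03,carriage=.06,grip_point=.09,pointer=.038,rider=.03,mark=.038,pin_knob=.11,lock_pin=.1,cup=.04,jar=.04,tin=.012,allen_key=.003,bolt=.01,nut=.006)
for q,z in Z.items():
    b={}
    for n,p in P.items():
        for r in spotter.look_for(p,q)[:2]:
            uv=np.array(r["at"])*[640,400]; b.setdefault(n,uv); print(q,n,round(r["score"],2),uv.round(0),at_z(p,uv,z)[:2].round(3))
    if len(b)==2:
        X,e=tri(P["top"],b["top"],P["scene"],b["scene"]); print("   tri",X.round(3),round(e,4))
s=env.observe(); print(np.array(s["tool_rot"]).round(3),s["time_s"],s["grip_width"])
E
```

```text
top [0.305 0.18  1.115]
scene [-0.046 -0.538  0.831]
fixture top 0.72 [306. 202.] [0.486 0.201]
fixture scene 0.78 [310. 236.] [0.469 0.189]
fixture scene 0.21 [295. 197.] [0.528 0.349]
   tri [0.485 0.204 0.012] 0.009
carriage top 0.76 [301. 193.] [0.506 0.215]
carriage scene 0.96 [319. 216.] [0.512 0.213]
   tri [0.509 0.213 0.061] 0.0057
grip_point top 0.76 [301. 194.] [0.498 0.215]
grip_point scene 0.72 [319. 218.] [0.485 0.176]
   tri [0.509 0.214 0.052] 0.0073
pointer top 0.87 [302. 190.] [0.518 0.214]
pointer scene 0.78 [321. 217.] [0.528 0.226]
pointer scene 0.37 [297. 195.] [0.532 0.343]
   tri [0.517 0.213 0.052] 0.0029
rider scene 0.48 [336. 235.] [0.525 0.156]
mark scene 0.58 [390. 360.] [ 0.385 -0.197]
pin_knob top 0.55 [280. 199.] [0.479 0.27 ]
pin_knob scene 0.61 [294. 192.] [0.479 0.277]
   tri [0.476 0.27  0.116] 0.0032
lock_pin scene 0.67 [295. 197.] [0.479 0.271]
lock_pin scene 0.25 [317. 216.] [0.48  0.176]
cup top 0.57 [382. 223.] [ 0.422 -0.018]
cup scene 0.7 [346. 288.] [ 0.428 -0.007]
   tri [ 0.42  -0.016  0.053] 0.0001
jar top 0.67 [360. 162.] [0.604 0.042]
jar scene 0.57 [387. 359.] [ 0.382 -0.193]
jar scene 0.56 [390. 225.] [0.656 0.099]
   tri [ 0.691  0.003 -0.44 ] 0.0976
tin top 0.78 [442. 235.] [ 0.393 -0.199]
tin scene 0.63 [387. 361.] [ 0.393 -0.184]
   tri [ 0.388 -0.192  0.027] 0.0074
bolt top 0.69 [298. 194.] [0.514 0.225]
bolt top 0.62 [360. 197.] [0.505 0.039]
bolt scene 0.56 [366. 272.] [0.518 0.025]
   tri [ 0.602  0.195 -0.191] 0.1243
nut top 0.4 [201. 200.] [0.495 0.513]
nut scene 0.5 [257. 176.] [0.508 0.53 ]
   tri [0.494 0.507 0.024] 0.0041
[[-0.951  0.309  0.   ]
 [ 0.309  0.951  0.   ]
 [-0.     0.    -1.   ]] 1.5 0.08528890457684604
```

```bash
python3 - <<'E'
import cv2
a=cv2.imread("pics/top0.png")[130:270,180:460]; b=cv2.imread("pics/scene0.png")[150:310,240:420]
cv2.imwrite("pics/a.png",cv2.resize(a,(800,400),interpolation=cv2.INTER_CUBIC))
cv2.imwrite("pics/b.png",cv2.resize(b,(675,600),interpolation=cv2.INTER_CUBIC))
E
```

```text
(no output)
```

View pics/a.png

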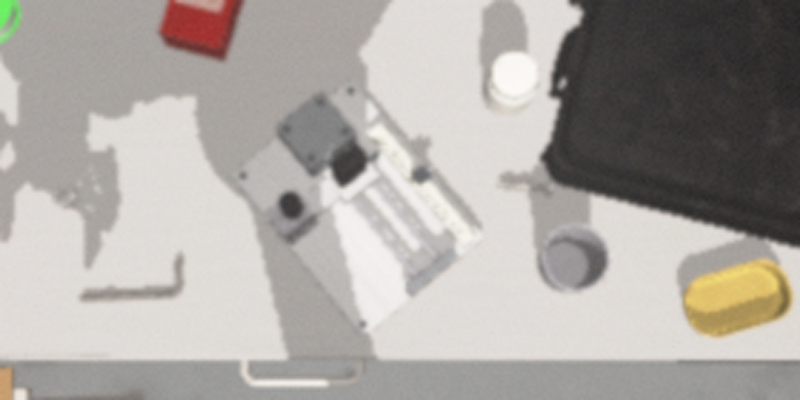

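View pics/b.png

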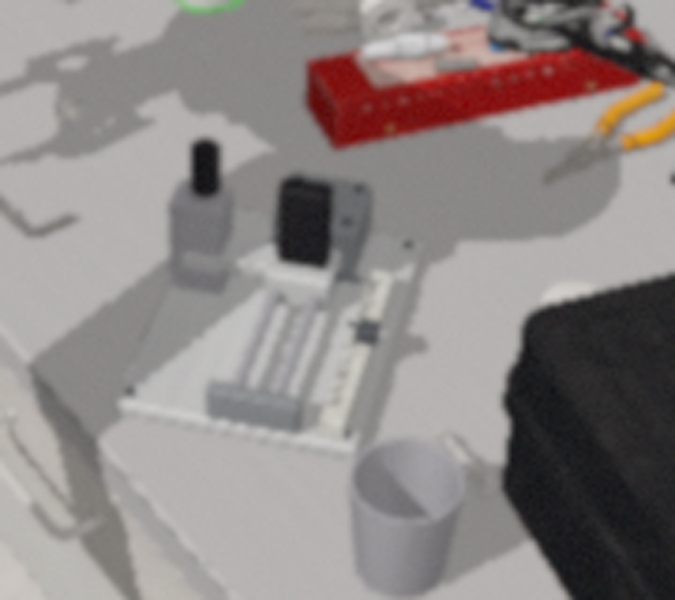

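```bash
cat >> h.py <<'E'
from scipy.optimize import least_squares
def hull_c(p,pts):
    u=np.array([px(p,X) for X in pts],np.float32); h=cv2.convexHull(u); m=cv2.moments(h)
    return np.array([m["m10"],m["m01"]])/m["m00"]
def blob(p,uv,r,thr):
    g=cv2.resize(cv2.cvtColor(p["color"],cv2.COLOR_RGB2GRAY),None,fx=4,fy=4,interpolation=cv2.INTER_CUBIC)
    m=np.zeros_like(g); u,v=int(uv[0]*4),int(uv[1]*4); R=int(r*4)
    m[v-R:v+R,u-R:u+R]=(g[v-R:v+R,u-R:u+R]<thr)
    n,l,s,c=cv2.connectedComponentsWithStats(m)
    k=1+np.argmax(s[1:,4]); return (c[k]+.5)/4-.5, s[k,4]/16
E
python3 - <<'E'
from h import *
t=optics.get_image("top");s=optics.get_image("scene")
ob={}
for n,p,kk in(("top",t,[(281.9,201.8),(302,187)]),("scene",s,[(294.5,194.5),(321,209)])):
    for w,uv,in zip(("knob","grip"),kk):
        for thr in(60,80): ob[n,w]=blob(p,uv,12,thr); print(n,w,ob[n,w])
def W(th,X): 
    c,q=np.cos(th[2]),np.sin(th[2]); return [th[0]+c*X[0]-q*X[1],th[1]+q*X[0]+c*X[1],X[2]]
A=np.linspace(0,2*np.pi,24)
knob=[(.045+.011*np.cos(a),.07+.011*np.sin(a),z) for a in A for z in(.091,.129)]
grip=[(.045+a,b,z) for a in(-.009,.009) for b in(-.018,.018) for z in(.044,.110)]
corn={(-.09,.095):[("top",362,328),("scene",122,403)],(-.09,-.07):[("top",482,232),("scene",350,440)],(.13,-.07):[("top",352,83),("scene",418,240)],(.13,.095):[("top",240,175)]}
P=dict(top=t,scene=s)
def raw(n,x,y): return np.array([180+x/2.857,130+y/2.857] if n=="top" else [240+x/3.75,150+y/3.75])
def res(th):
    r=[]
    for n in P:
        for w,g in(("knob",knob),("grip",grip)): r+=list((hull_c(P[n],[W(th,X) for X in g])-ob[n,w][0])*2)
    for k,L in corn.items():
        for n,x,y in L: r+=list((px(P[n],W(th,(*k,.012)))-raw(n,x,y)))
    return np.array(r)
f=least_squares(res,[.48,.2,np.radians(41)]); th=f.x
print(th[:2],np.degrees(th[2])); print(f.fun.reshape(-1,2).round(1).tolist())
np.save("th.npy",th)
print("pin",W(th,(.045,.07,.1)),"grip",W(th,(.045,0,.1)))
print("rider top",[W((0,0,-th[2]),at_z(t,raw("top",421,174),z)-np.r_[th[:2],0]) for z in(.035,)])
print("rider scene",[W((0,0,-th[2]),at_z(s,raw("scene",367,331),z)-np.r_[th[:2],0]) for z in(.035,)])
rim=[(182+398)*0,]
for n,x,y in(("top",573,257),("scene",409,483)): print("cup",n,at_z(P[n],raw(n,x,y),.075))
a=cv2.resize(t["color"][165:225,270:350,::-1],(800,600),interpolation=cv2.INTER_CUBIC);cv2.imwrite("pics/c.png",a)
E
```

```text
top knob (array([280.04166667, 199.64583333]), np.float64(0.75))
top knob (array([281.40383096, 201.59972354]), np.float64(39.5625))
top grip (array([305.63888889, 187.08333333]), np.float64(1.125))
top grip (array([301.55860996, 187.06120332]), np.float64(90.375))
scene knob (array([294.26829268, 194.7570503 ]), np.float64(82.0))
scene knob (array([294.32329801, 194.87050417]), np.float64(97.3125))
scene grip (array([320.90096673, 208.62421313]), np.float64(278.0))
scene grip (array([320.95426465, 208.49486847]), np.float64(313.625))
[0.48471297 0.18403227] 40.43420613301035
[[-0.3, -0.9], [-0.1, 0.2], [0.2, 0.1], [-0.0, 1.7], [0.1, 2.4], [-2.5, -0.2], [0.6, -0.2], [2.3, 2.2], [-1.3, -2.7], [1.0, -0.6], [-4.5, -0.6]]
pin [np.float64(0.473564564252666), np.float64(0.26649870363155426), 0.1] grip [np.float64(0.518964774440128), np.float64(0.21321811697061113), 0.1]
rider top [[np.float64(-0.004539760912220751), np.float64(-0.0559614022244779), np.float64(0.03499999999999992)]]
rider scene [[np.float64(-0.004786092043503727), np.float64(-0.05641934009117614), np.float64(0.03500000000000003)]]
cup top [ 0.42766102 -0.00842043  0.075     ]
cup scene [ 0.42960668 -0.01316957  0.075     ]
```

View pics/c.png

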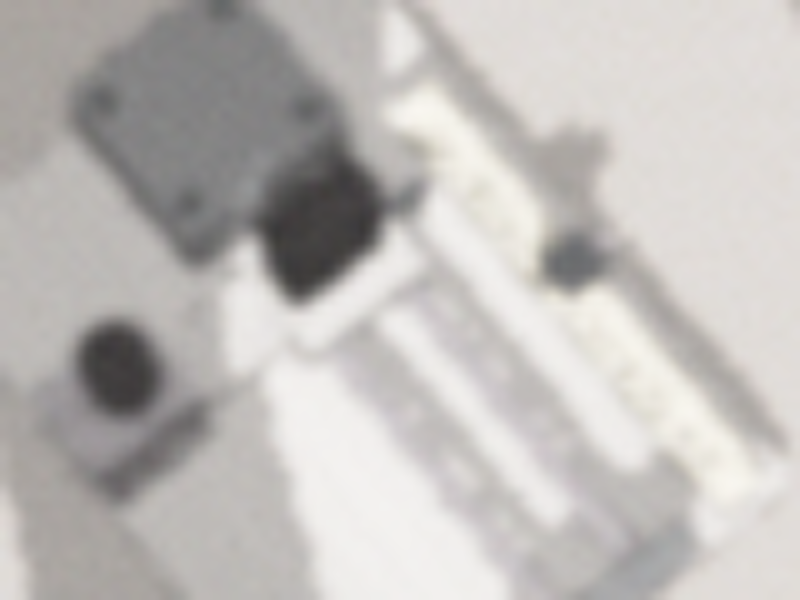

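Top crop c shows the pointer at about (408,195), the rider at (572,262) and the knob at (118,365). That puts the wanted draw near 50 mm. I'm setting out for the pin.

```bash
cat >> h.py <<'E'
def delta(X,yaw=None):
    s=env.observe(); R=np.array(s["tool_rot"]); d=R.T@(np.array(X)-np.array(s["position"]))*100
    y=R[:,1]; cur=np.degrees(np.arctan2(y[1],y[0]))
    print("tool-frame cm",d.round(2),"pos",np.array(s["position"]).round(4),"yaw",cur.round(2),"turn rad",None if yaw is None else -np.radians(yaw-cur).round(4),"t",s["time_s"],"tilt",R[2,2].round(4))
E
python3 -m crank '[8.5,0,0,0,0.11, 8.5,0,0,0,0.11, 8.5,0,0,0,0.11, 8.5,0,0,0,0.11, 8.5,0,0,0,0.11, 8.5,0,0,0,0, 8.5,0,0,0,0, 8.5,0,0,0,0]' 80
python3 -c "
from h import *
delta([.4736,.2665,.20],40.4)"
```

```text
time_s: 2.27
position: [0.1698, 0.5231, 0.2313]
tool_rot: [[-0.652, 0.758, -0.0], [0.758, 0.652, -0.0], [-0.0, -0.0, -1.0]]
ft_force: [0.2, 0.1, 0.2]
grip_width: 0.085
gripper_force: 0.0
tool-frame cm [-39.27   6.31   3.13] pos [0.1698 0.5231 0.2313] yaw 40.69 turn rad 0.005 t 2.2667 tilt -1.0
```

```bash

python3 -m crank '[8.5,-2.6,0.4,0.2,0.005, 8.5,-2.6,0.4,0.2,0, 8.5,-2.6,0.4,0.2,0, 8.5,-2.6,0.4,0.2,0, 8.5,-2.6,0.4,0.2,0, 8.5,-2.6,0.4,0.2,0, 8.5,-2.6,0.4,0.2,0, 8.5,-2.6,0.4,0.2,0]' >/dev/null
python3 -m crank '[8.5,-2.6,0.4,0.2,0, 8.5,-2.6,0.4,0.2,0, 8.5,-2.6,0.4,0.2,0, 8.5,-2.6,0.4,0.2,0, 8.5,-2.6,0.4,0.2,0, 8.5,-2.6,0.4,0.2,0, 8.5,-2.6,0.4,0.2,0, 8.5,0,0,0,0]' >/dev/null
python3 -c "
from h import *
delta([.4736,.2665,.096],40.4)
p=optics.get_image('scene'); cv2.imwrite('pics/d.png',cv2.resize(p['color'][100:300,200:440,::-1],(720,600)))
print(px(p,[.4736,.2665,.11]),px(p,env.observe()['position']))"
```

```text
tool-frame cm [ 0.18  0.57 10.47] pos [0.4704 0.2615 0.2007] yaw 40.15 turn rad -0.0043 t 3.6 tilt -1.0
[294.42529204 194.98256893] [293.01742344 166.24991265]
```

View pics/d.png

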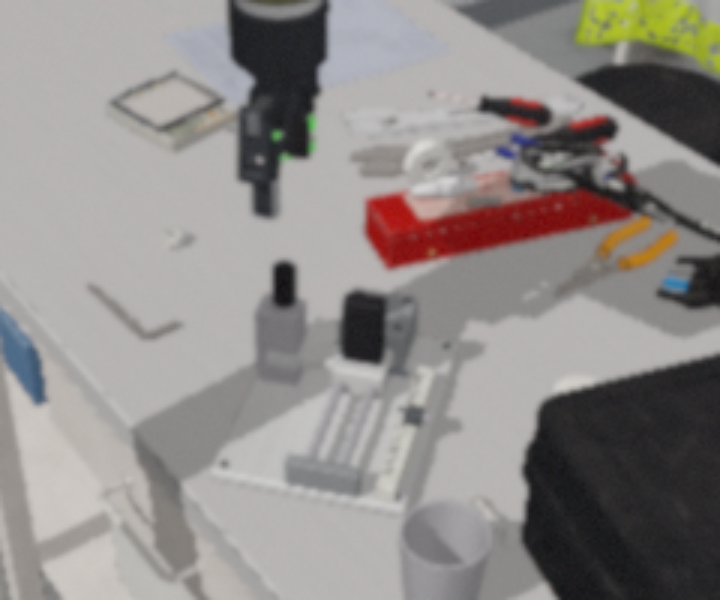

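The gripper hangs open over the knob (knob at crop (283,285), TCP projected at (279,198)). I'm descending and closing.

```bash

python3 -m crank '[8.5,0.18,0.57,1.5,-0.004, 8.5,0,0,1.5,0, 8.5,0,0,1.5,0, 8.5,0,0,1.5,0, 8.5,0,0,1.5,0, 8.5,0,0,1.5,0, 8.5,0,0,1.4,0, 8.5,0,0,0,0]'
python3 -m crank '[1.5,0,0,0,0, 1.5,0,0,0,0, 1.5,0,0,0,0, 1.5,0,0,0,0, 1.5,0,0,0,0, 1.5,0,0,0,0, 1.5,0,0,0,0, 1.5,0,0,0,0]' 60
```

```text
time_s: 4.32
position: [0.4689, 0.2695, 0.0952]
tool_rot: [[-0.651, 0.759, -0.004], [0.759, 0.651, -0.001], [0.002, -0.004, -1.0]]
ft_force: [0.1, -0.2, 0.0]
grip_width: 0.0849
gripper_force: 0.0
time_s: 4.98
position: [0.4717, 0.2698, 0.0982]
tool_rot: [[-0.649, 0.761, 0.003], [0.761, 0.649, 0.002], [-0.001, 0.003, -1.0]]
ft_force: [3.3, 4.2, 5.7]
grip_width: 0.0205
gripper_force: 58.8
```

```bash

python3 -m crank '[1.5,0,0,-0.5,0, 1.5,0,0,-1,0, 1.5,0,0,-1.2,0, 1.5,0,0,-1.4,0, 1.5,0,0,-1.4,0, 1.5,0,0,-1.4,0, 1.5,0,0,-1.4,0, 1.5,0,0,-1.4,0]'
python3 -m crank '[1.5,0,0,-1,0, 1.5,0,0,-1,0, 1.5,0,0,0,0, 1.5,0,0,0,0, 1.5,0,0,0,0, 1.5,0,0,0,0, 1.5,0,0,0,0, 1.5,0,0,0,0]'
python3 - <<'E'
from h import *
t=optics.get_image("top");s=optics.get_image("scene")
for q in("lock_pin","pin_foot","cup"):
  for p in(t,s):
    for r in spotter.look_for(p,q)[:1]: print(q,round(r["score"],2),np.array(r["at"])*[640,400])
delta([.4285,-.011,.2])
a=cv2.resize(s["color"][120:220,240:360,::-1],(480,400),interpolation=cv2.INTER_CUBIC)
b=cv2.resize(t["color"][200:240,360:400,::-1],(320,320),interpolation=cv2.INTER_CUBIC)
c=np.zeros((400,800,3),np.uint8); c[:,:480]=a; c[:320,480:]=b; cv2.imwrite("pics/e.png",c)
E
```

```text
time_s: 5.65
position: [0.4699, 0.2688, 0.1943]
tool_rot: [[-0.649, 0.761, -0.003], [0.761, 0.649, -0.001], [0.001, -0.003, -1.0]]
ft_force: [0.2, 0.5, -0.9]
grip_width: 0.0206
gripper_force: 59.7
time_s: 6.32
position: [0.4705, 0.2691, 0.2138]
tool_rot: [[-0.649, 0.761, -0.001], [0.761, 0.649, -0.0], [0.0, -0.001, -1.0]]
ft_force: [0.0, 0.6, -1.3]
grip_width: 0.0202
gripper_force: 59.7
lock_pin 0.61 [293.376 172.08 ]
pin_foot 0.43 [292.672 168.2  ]
cup 0.8 [380.992 219.08 ]
cup 0.92 [347.2 284.6]
tool-frame cm [-18.59 -21.39   1.43] pos [0.4707 0.2692 0.2143] yaw 40.45 turn rad None t 6.7167 tilt -1.0
```

View pics/e.png

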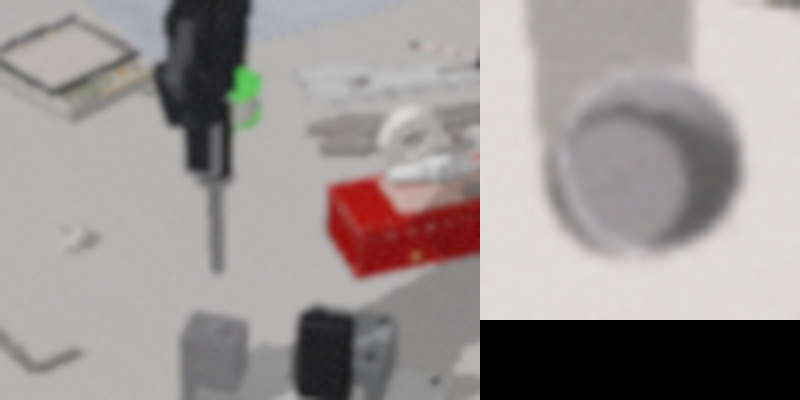

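```bash

python3 - <<'E'
from h import *
t=optics.get_image("top");s=optics.get_image("scene")
C=at_z(t,(381.4,218.8),.075); print(C, at_z(s,(348.7,278.6),.075))
print("pin foot from scene",at_z(s,(294.2,187.5),.133))
delta([.432,-.0115,.214])
E
```

```text
[ 0.43091085 -0.01086647  0.075     ] [ 0.42932031 -0.01225738  0.075     ]
pin foot from scene [0.47378298 0.26714755 0.133     ]
tool-frame cm [-18.85 -21.16   0.03] pos [0.4707 0.2692 0.2143] yaw 40.45 turn rad None t 6.8167 tilt -1.0
```

```bash

python3 -m crank '[1.5,-1,-1.1,0,0, 1.5,-1.6,-1.9,0,0, 1.5,-2,-2.3,0,0, 1.5,-2,-2.3,0,0, 1.5,-2,-2.3,0,0, 1.5,-2,-2.3,0,0, 1.5,-2,-2.3,0,0, 1.5,-2,-2.3,0,0]' >/dev/null
python3 -m crank '[1.5,-1.6,-1.9,0,0, 1.5,-1.5,-1.8,0,0, 1.5,-0.8,-0.9,0,0, 1.5,0,0,0,0, 1.5,0,0,0,0, 1.5,0,0,0,0, 1.5,0,0,0,0, 1.5,0,0,0,0]'
python3 - <<'E'
from h import *
delta([.428,-.0105,.093])
s=optics.get_image("scene");cv2.imwrite("pics/f.png",cv2.resize(s["color"][180:330,280:430,::-1],(600,600),interpolation=cv2.INTER_CUBIC))
E
```

```text
time_s: 8.15
position: [0.4279, -0.0096, 0.2143]
tool_rot: [[-0.65, 0.76, -0.0], [0.76, 0.65, 0.0], [0.0, 0.0, -1.0]]
ft_force: [0.2, 0.3, -0.8]
grip_width: 0.0203
gripper_force: 59.7
tool-frame cm [-0.07 -0.05 12.13] pos [ 0.4279 -0.0096  0.2143] yaw 40.53 turn rad None t 8.15 tilt -1.0
```

View pics/f.png

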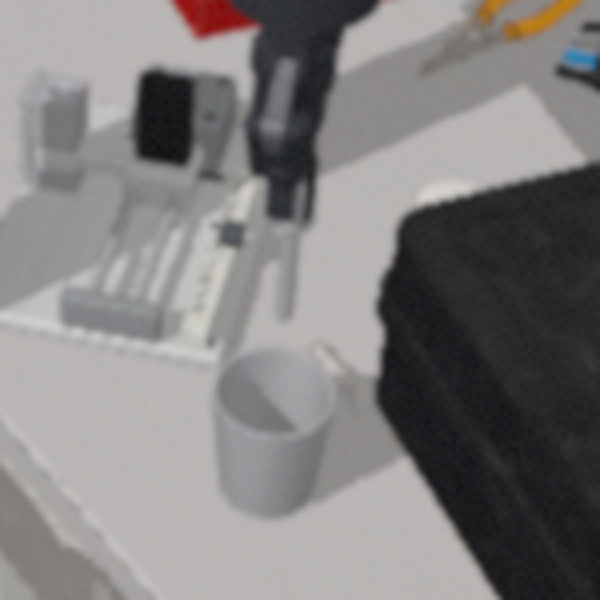

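The pin foot, crop (284,317), hangs over the cup, whose rim centre is at (275,395). I'm lowering it.

```bash

python3 -m crank '[1.5,0,0,1.5,0, 1.5,0,0,2,0, 1.5,0,0,2,0, 1.5,0,0,2,0, 1.5,0,0,1.8,0, 1.5,0,0,1.4,0, 1.5,0,0,0.8,0, 1.5,0,0,0.5,0]'
python3 -m crank '[1.5,0,0,0.2,0, 1.5,0,0,0,0, 1.5,0,0,0,0, 1.5,0,0,0,0, 4.5,0,0,0,0, 4.5,0,0,0,0, 4.5,0,0,0,0, 4.5,0,0,0,0]'
```

```text
time_s: 8.87
position: [0.4277, -0.01, 0.0936]
tool_rot: [[-0.649, 0.761, -0.001], [0.761, 0.649, 0.0], [0.001, -0.001, -1.0]]
ft_force: [0.3, 0.1, -0.5]
grip_width: 0.0203
gripper_force: 59.7
time_s: 9.53
position: [0.428, -0.0104, 0.0925]
tool_rot: [[-0.649, 0.761, 0.0], [0.761, 0.649, -0.0], [-0.0, 0.0, -1.0]]
ft_force: [-0.2, -1.0, -0.3]
grip_width: 0.0454
gripper_force: 0.6
```

```bash

python3 -m crank '[6.5,0,0,0,0, 6.5,0,0,0,0, 8.5,0,0,0,0, 8.5,0,0,0,0, 8.5,0,0,0,0, 8.5,0,0,0,0, 8.5,0,0,0,0, 8.5,0,0,0,0]'
python3 - <<'E'
from h import *
s=optics.get_image("scene");cv2.imwrite("pics/g.png",cv2.resize(s["color"][180:330,280:430,::-1],(600,600),interpolation=cv2.INTER_CUBIC))
E
```

```text
time_s: 10.2
position: [0.4279, -0.0104, 0.0923]
tool_rot: [[-0.649, 0.761, 0.0], [0.761, 0.649, 0.0], [-0.0, 0.0, -1.0]]
ft_force: [-0.4, 0.1, 0.3]
grip_width: 0.0848
gripper_force: 0.0
```

View pics/g.png

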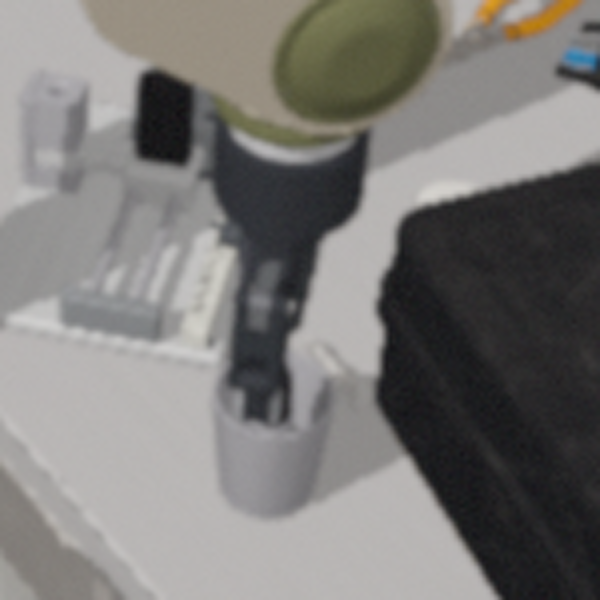

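```bash

python3 -m crank '[8.5,0,0,-0.6,0, 8.5,0,0,-1.2,0, 8.5,0,0,-1.8,0, 8.5,0,0,-2,0, 8.5,0,0,-2,0, 8.5,0,0,-2,0, 8.5,0,0,-1.5,0, 8.5,0,0,0,0]'
python3 - <<'E'
from h import *
delta([.519,.2132,.2],40.4)
s=optics.get_image("scene");cv2.imwrite("pics/i.png",cv2.resize(s["color"][180:330,280:430,::-1],(600,600),interpolation=cv2.INTER_CUBIC))
E
```

```text
time_s: 10.92
position: [0.4289, -0.0106, 0.2063]
tool_rot: [[-0.649, 0.761, 0.006], [0.761, 0.649, -0.002], [-0.005, 0.003, -1.0]]
ft_force: [0.1, -0.2, 0.8]
grip_width: 0.085
gripper_force: 0.0
tool-frame cm [11.19 21.38  0.64] pos [ 0.4289 -0.0106  0.2063] yaw 40.46 turn rad 0.0011 t 10.9167 tilt -1.0
```

View pics/i.png

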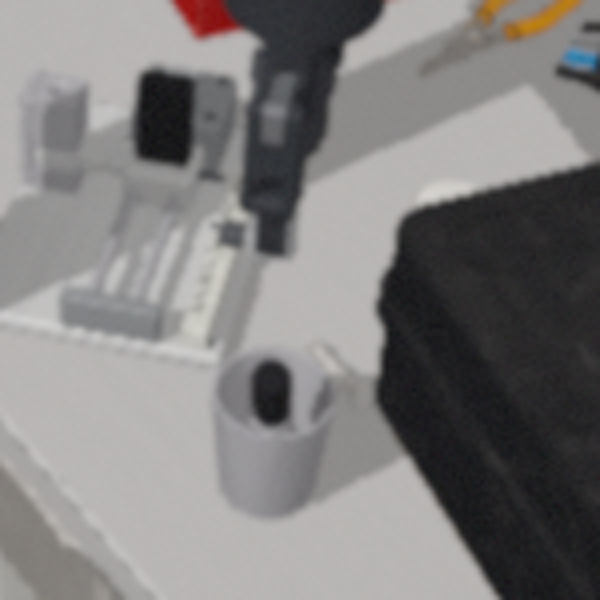

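The pin stands in the upright cup, with the knob at crop (270,390). Next is the carriage grip.

```bash

python3 -m crank '[8.5,0.6,1.1,0,0.001, 8.5,1,1.9,0,0, 8.5,1.2,2.3,0,0, 8.5,1.2,2.3,0,0, 8.5,1.2,2.3,0,0, 8.5,1.2,2.3,0,0, 8.5,1.2,2.3,0,0, 8.5,1.2,2.3,0,0]' >/dev/null
python3 -m crank '[8.5,0.8,1.8,0,0, 8.5,0.5,1.1,0,0, 8.5,0,0,0,0, 8.5,0,0,0,0, 8.5,0,0,0,0, 8.5,0,0,0,0, 8.5,0,0,0,0, 8.5,0,0,0,0]'
python3 - <<'E'
from h import *
delta([.519,.2132,.073],40.4)
E
```

```text
time_s: 12.3
position: [0.5124, 0.1936, 0.2035]
tool_rot: [[-0.647, 0.762, 0.0], [0.762, 0.647, 0.0], [-0.0, 0.0, -1.0]]
ft_force: [0.5, -0.0, 0.9]
grip_width: 0.0852
gripper_force: 0.0
tool-frame cm [ 1.06  1.77 13.05] pos [0.5124 0.1936 0.2035] yaw 40.34 turn rad -0.001 t 12.3 tilt -1.0
```

```bash

python3 -m crank '[8.5,0.5,0.9,0,0, 8.5,0.56,0.87,0.5,0, 8.5,0,0,2,0, 8.5,0,0,2.2,0, 8.5,0,0,2.2,0, 8.5,0,0,2.2,0, 8.5,0,0,2.2,0, 8.5,0,0,1.7,0]'
python3 -m crank '[8.5,0,0,0,0, 0.8,0,0,0,0, 0.8,0,0,0,0, 0.8,0,0,0,0, 0.8,0,0,0,0, 0.8,0,0,0,0, 0.8,0,0,0,0, 0.8,0,0,0,0]' 90
python3 - <<'E'
from h import *
delta([.519,.2132,.073],40.4); th=np.load("th.npy")
P=np.array(env.observe()["position"])[:2]-th[:2]; c,s=np.cos(th[2]),np.sin(th[2]); print("fixture xy",c*P[0]+s*P[1],-s*P[0]+c*P[1])
E
```

```text
time_s: 12.97
position: [0.5187, 0.2146, 0.0712]
tool_rot: [[-0.648, 0.761, -0.002], [0.761, 0.648, -0.0], [0.001, -0.001, -1.0]]
ft_force: [-0.2, 0.3, -0.2]
grip_width: 0.085
gripper_force: 0.0
time_s: 13.63
position: [0.52, 0.2144, 0.0742]
tool_rot: [[-0.647, 0.762, 0.003], [0.762, 0.647, 0.002], [-0.001, 0.003, -1.0]]
ft_force: [2.4, 4.3, 3.7]
grip_width: 0.0171
gripper_force: 88.6
tool-frame cm [-0.03 -0.15  0.12] pos [0.52   0.2144 0.0742] yaw 40.34 turn rad -0.001 t 13.6333 tilt -1.0
fixture xy 0.04650551703443716 0.0002145678463028912
```

```bash

python3 -m crank '[0.8,0,-0.3,0,0, 0.8,0,-0.7,0,0, 0.8,0,-0.9,0,0, 0.8,0,-0.9,0,0, 0.8,0,-0.9,0,0, 0.8,0,-0.5,0,0, 0.8,0,-0.3,0,0, 0.8,0,0,0,0]'
python3 -m crank '[0.8,0,0,0,0, 0.8,0,0,0,0, 0.8,0,0,0,0, 0.8,0,0,0,0, 0.8,0,0,0,0, 0.8,0,0,0,0, 0.8,0,0,0,0, 0.8,0,0,0,0]'
python3 - <<'E'
from h import *
delta([.52,.2144,.073],40.4)
T=optics.get_image("top");S=optics.get_image("scene")
a=cv2.resize(T["color"][180:215,300:340,::-1],(400,350),interpolation=cv2.INTER_CUBIC)
b=cv2.resize(S["color"][195:255,290:360,::-1],(700,600),interpolation=cv2.INTER_CUBIC)
cv2.imwrite("pics/j.png",cv2.resize(np.vstack([np.hstack([cv2.resize(S["color"][190:260,290:370,::-1],(480,420),interpolation=cv2.INTER_CUBIC),cv2.resize(a,(320,280))])if 0 else np.hstack([cv2.resize(b,(490,420)),np.vstack([a[:,:300],np.zeros((70,300,3),np.uint8)])])]),(790,420)))
for q in("pointer","mark","rider"):
  for n,p in(("top",T),("scene",S)):
    for r in spotter.look_for(p,q)[:1]: print(q,n,round(r["score"],2),np.array(r["at"])*[640,400])
E
```

```text
time_s: 14.3
position: [0.4856, 0.1857, 0.0742]
tool_rot: [[-0.647, 0.762, 0.003], [0.762, 0.647, 0.003], [0.0, 0.005, -1.0]]
ft_force: [3.4, 11.1, 3.9]
grip_width: 0.017
gripper_force: 88.5
time_s: 14.97
position: [0.4859, 0.1861, 0.0742]
tool_rot: [[-0.647, 0.762, 0.004], [0.762, 0.647, 0.003], [0.0, 0.005, -1.0]]
ft_force: [3.0, 11.2, 4.7]
grip_width: 0.0165
gripper_force: 88.6
tool-frame cm [-0.04  4.43  0.15] pos [0.4859 0.1861 0.0742] yaw 40.34 turn rad -0.0011 t 14.9667 tilt -1.0
pointer scene 0.56 [311.68 228.  ]
mark top 0.59 [362.176 196.08 ]
rider scene 0.44 [335.488 236.28 ]
```

View pics/j.png

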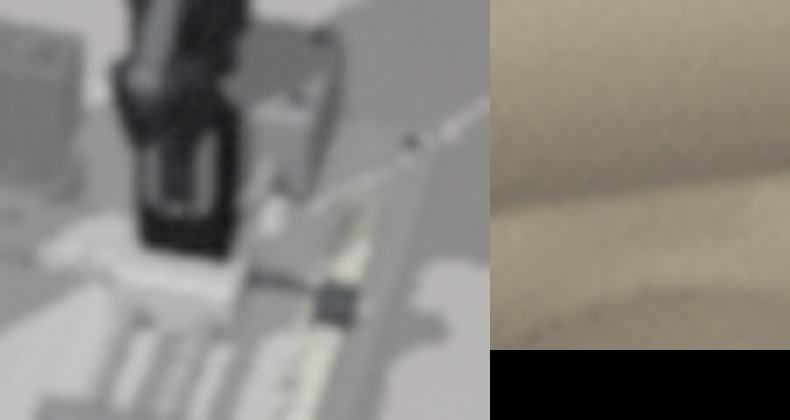

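```bash

python3 - <<'E'
from h import *
th=np.load("th.npy"); c,s=np.cos(th[2]),np.sin(th[2])
F=lambda X:(np.array([c*(X[0]-th[0])+s*(X[1]-th[1]),-s*(X[0]-th[0])+c*(X[1]-th[1]),X[2]])*1000).round(1)
W=lambda x,y,z:[th[0]+c*x-s*y,th[1]+s*x+c*y,z]
S=optics.get_image("scene");T=optics.get_image("top");T0=dict(T);T0["color"]=cv2.imread("pics/top0.png")[:,:,::-1].copy();S0=dict(S);S0["color"]=cv2.imread("pics/scene0.png")[:,:,::-1].copy()
for thr in(120,135,145):
    bt,at=blob(T0,(327.2,191.2),4,thr);bs,as_=blob(S,(338,238.3),4.5,thr);b0,a0=blob(S0,(338,238.3),4.5,thr)
    X,e=tri(T0,bt,S,bs);print(thr,bt.round(2),at,bs.round(2),as_,b0.round(2),a0,"rider",F(X),e.round(4),"z35:",F(at_z(T0,bt,.03)),F(at_z(S,bs,.03)))
# pointer at rest, top0
print("pointer rest top",F(at_z(T0,(310.4,184.1),.038)))
C=lambda u:((np.array(u)-[290,195])*7).round(0)
for d in(44.3,48,52): print(d,"pointer tip predicted crop",C(px(S,W(.045-d/1000,-.0415,.038))),"root",C(px(S,W(.045-d/1000,-.023,.038))))
g=lambda x,y: at_z(S,(290+x/7,195+y/7),.038)
print("pointer seen",F(g(255,279)),F(g(305,288)))
b=cv2.resize(S["color"][226:246,320:350,::-1],(750,500),interpolation=cv2.INTER_CUBIC);cv2.imwrite("pics/k.png",b)
E
```

```text
120 [326.89 190.72] 12.5625 [337.58 238.19] 32.125 [337.63 238.21] 33.1875 rider [ -3.1 -55.4  33.6] 0.0001 z35: [ -2.6 -56.1  30. ] [  0.8 -54.7  30. ]
135 [326.96 190.62] 20.3125 [337.49 238.13] 43.9375 [337.73 238.23] 43.875 rider [ -3.1 -55.5  33.8] 0.0006 z35: [ -2.5 -56.4  30. ] [  0.9 -54.5  30. ]
145 [326.96 190.56] 24.875 [337.6  238.08] 53.75 [337.89 238.21] 53.25 rider [ -3.  -55.7  33.9] 0.0005 z35: [ -2.4 -56.5  30. ] [  1.2 -54.7  30. ]
pointer rest top [ 42.7 -30.7  38. ]
44.3 pointer tip predicted crop [298. 280.] root [248. 271.]
48 pointer tip predicted crop [296. 286.] root [246. 277.]
52 pointer tip predicted crop [293. 294.] root [243. 285.]
pointer seen [ -2.9 -26.5  38. ] [ -3.1 -44.9  38. ]
```

```bash

python3 - <<'E'
from h import *
S=[optics.get_image("scene") for _ in range(6)]
g=np.mean([cv2.cvtColor(p["color"],cv2.COLOR_RGB2GRAY).astype(float) for p in S],0)
g0=cv2.cvtColor(cv2.imread("pics/scene0.png"),cv2.COLOR_BGR2GRAY)
for nm,G in(("now",g),("start",g0)):
    print(nm,"cols 323..344"); 
    for v in range(228,246): print(v,G[v,323:345].round().astype(int).tolist())
b=cv2.resize(g[222:250,312:352].astype(np.uint8),(800,560),interpolation=cv2.INTER_CUBIC);cv2.imwrite("pics/k.png",b)
E
```

```text
now cols 323..344
228 [78, 120, 144, 155, 165, 170, 164, 154, 149, 149, 150, 149, 148, 143, 138, 133, 139, 153, 161, 160, 151, 146]
229 [92, 129, 146, 150, 153, 154, 152, 149, 149, 149, 149, 149, 147, 142, 139, 140, 148, 163, 174, 169, 153, 147]
230 [108, 136, 144, 144, 146, 148, 148, 149, 150, 149, 149, 149, 146, 141, 140, 147, 162, 179, 187, 176, 153, 148]
231 [128, 146, 143, 139, 144, 148, 149, 149, 149, 150, 150, 150, 150, 148, 151, 165, 182, 192, 190, 173, 152, 148]
232 [154, 158, 142, 132, 138, 143, 146, 147, 148, 149, 150, 152, 157, 158, 164, 181, 194, 197, 186, 164, 150, 148]
233 [173, 162, 133, 118, 124, 128, 132, 136, 140, 146, 151, 156, 159, 161, 172, 188, 197, 196, 180, 155, 148, 149]
234 [178, 154, 118, 100, 104, 106, 110, 115, 124, 136, 148, 158, 158, 151, 158, 173, 183, 183, 169, 151, 148, 150]
235 [175, 146, 115, 102, 106, 107, 105, 104, 109, 119, 132, 146, 144, 126, 122, 136, 146, 150, 149, 148, 149, 150]
236 [173, 142, 126, 126, 129, 130, 126, 122, 123, 119, 121, 124, 116, 101, 94, 99, 103, 111, 130, 145, 149, 150]
237 [164, 140, 135, 142, 146, 145, 143, 142, 141, 1
[... 2338 characters left out ...]
156, 151, 143]
240 [186, 179, 161, 151, 153, 171, 187, 191, 190, 189, 173, 141, 107, 94, 85, 84, 82, 105, 135, 147, 146, 141]
241 [187, 174, 155, 149, 153, 174, 188, 190, 187, 184, 174, 151, 142, 137, 122, 106, 100, 117, 136, 142, 143, 139]
242 [185, 170, 153, 147, 157, 175, 188, 188, 184, 182, 178, 173, 177, 176, 169, 149, 129, 133, 143, 146, 142, 138]
243 [180, 163, 150, 150, 165, 182, 189, 190, 189, 189, 188, 185, 187, 189, 184, 164, 143, 144, 147, 144, 142, 137]
244 [171, 155, 149, 156, 173, 187, 191, 191, 193, 190, 187, 188, 191, 191, 182, 160, 145, 146, 146, 144, 140, 136]
245 [162, 149, 151, 165, 182, 189, 192, 189, 190, 184, 183, 192, 197, 194, 177, 152, 144, 146, 146, 143, 138, 136]
```

View pics/k.png

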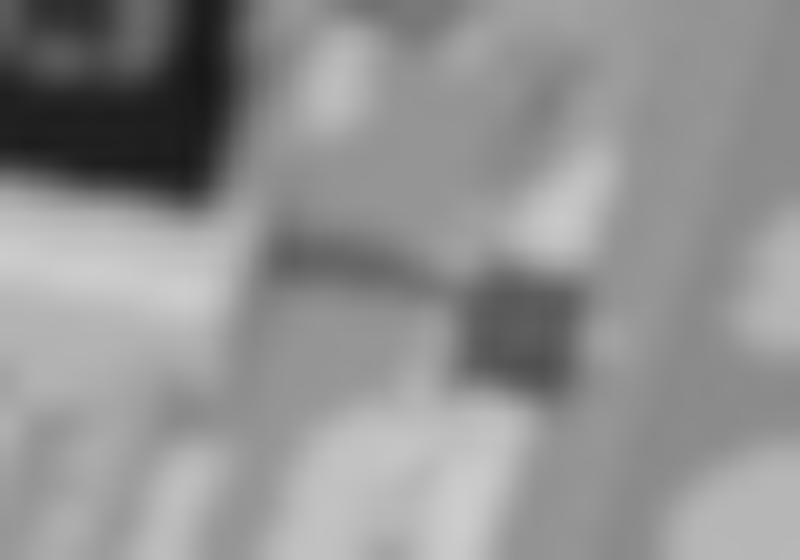

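The pointer, crop (275–430, 260–285), runs almost into the rider's index, which is about 0.6 px lower. That is roughly 2 mm short, so I'm pulling a little more.

```bash

python3 -m crank '[0.8,0,-0.1,0,0, 0.8,0,-0.12,0,0, 0.8,0,0,0,0, 0.8,0,0,0,0, 0.8,0,0,0,0, 0.8,0,0,0,0, 0.8,0,0,0,0, 0.8,0,0,0,0]'
python3 - <<'E'
from h import *
delta([.52,.2144,.073],40.4)
S=[optics.get_image("scene") for _ in range(6)]
g=np.mean([cv2.cvtColor(p["color"],cv2.COLOR_RGB2GRAY).astype(float) for p in S],0)
for v in range(230,242): print(v,g[v,323:341].round().astype(int).tolist())
for u in range(325,335):
    w=np.clip(146-g[232:239,u],0,None); print(u,(w@np.arange(232,239)/w.sum()).round(2),end="  ")
p=S[0];th=np.load("th.npy");c,s=np.cos(th[2]),np.sin(th[2])
W=lambda x,y,z:[th[0]+c*x-s*y,th[1]+s*x+c*y,z]
a,b,d=[px(p,W(*q)) for q in((-.003,-.026,.038),(-.003,-.045,.038),(-.006,-.045,.038))]
print("\nslope",(b-a)[1]/(b-a)[0],"per 3mm",d-b)
E
```

```text
time_s: 16.43
position: [0.4843, 0.1847, 0.0742]
tool_rot: [[-0.647, 0.762, 0.004], [0.762, 0.647, 0.003], [0.0, 0.005, -1.0]]
ft_force: [3.5, 11.9, 3.8]
grip_width: 0.0168
gripper_force: 88.6
tool-frame cm [-0.05  4.64  0.15] pos [0.4843 0.1847 0.0742] yaw 40.34 turn rad -0.0011 t 16.4333 tilt -1.0
230 [105, 136, 145, 147, 151, 151, 149, 149, 149, 149, 149, 148, 145, 139, 138, 146, 162, 179]
231 [117, 142, 143, 142, 146, 148, 149, 149, 150, 150, 149, 150, 148, 141, 144, 163, 181, 191]
232 [136, 147, 142, 138, 143, 146, 149, 149, 150, 150, 150, 153, 155, 153, 159, 180, 194, 197]
233 [164, 153, 134, 126, 132, 139, 144, 146, 148, 149, 151, 156, 158, 160, 172, 188, 197, 196]
234 [176, 152, 119, 106, 111, 121, 128, 131, 137, 143, 150, 158, 158, 151, 158, 174, 182, 183]
235 [173, 143, 109, 97, 101, 106, 110, 112, 118, 125, 133, 146, 144, 127, 122, 136, 146, 149]
236 [167, 137, 120, 119, 118, 116, 114, 115, 115, 115, 116, 120, 116, 102, 95, 100, 104, 111]
237 [164, 137, 133, 138, 139, 136, 135, 135, 136, 134, 131, 120, 101, 91, 91, 90, 91, 101]
238 [157, 138, 139, 145, 148, 147, 146, 147, 148, 150, 150, 133, 103, 92, 93, 94, 93, 108]
239 [150, 139, 144, 148, 150, 150, 150, 150, 152, 156, 158, 138, 102, 88, 89, 89, 89, 110]
240 [147, 141, 146, 148, 150, 150, 150, 151, 153, 164, 163, 137, 110, 97, 89, 84, 85, 107]
241 [146, 143, 147, 149, 149, 150, 151, 154, 158, 171, 171, 153, 146, 140, 125, 109, 103, 120]
325 235.07  326 234.62  327 234.77  328 235.1  329 235.33  330 235.42  331 235.54  332 235.78  333 236.04  334 236.78  
slope 0.17534734867399496 per 3mm [-0.2555248   0.77517688]
```

```bash
python3 -c "
from rig import env
s=env.observe(); print(s['gripper_force'],max(map(abs,s['qvel'])),s['position'])
print(env.close_job())"
```

```text
88.6219847202301 0.07738843467849807 [0.48429028 0.18466771 0.07424253]
the job is handed in; nothing more can be done
None
```

I handed the job in at about 17 s of the 51 s: the pin stands in the upright cup, and the gripper holds the carriage at about 46 mm of draw. Pointer and rider mark are level to within about 1 mm by the scene camera; the hand-in returned no verdict.

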